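# Dispense one chocolate and nudge it onto the free mat

### The job

Press the chocolate dispenser's plunger all the way down once and let it come back up, so that just one disc comes out; then nudge that disc aside along the counter until it lies wholly on the empty round dark mat. Slide it, do not lift it, and leave the other things on the counter where they stand.

Things in the scene. Friction and masses are not known exactly. Their poses are not given: they have to be found in the camera images.
- dispenser: chocolate dispenser, bolted down: clear open-topped magazine (54 x 54 mm, 50 mm high) in front of a steel housing (64 mm wide, 68 mm high, at x = 27 to 170 mm). Origin: on the counter under the magazine's centre; -x points out of the outlet, z up. Each full press slides out the lowest disc through a slot under the magazine's front wall; on release the next one drops into place
- plunger_top (a point): centre of the top of the plunger's round black cap (38 mm across, 11 mm thick), facing up, 108 mm above the counter when up, 80 mm when fully down; it stands on the housing 65 mm behind the magazine's centre
- plunger (a joint): how far the plunger is pressed straight down, in m: 0 is up, 0.028 is fully down against its stop; spring-loaded, about 6 N at the start and 11 N at the bottom (plus 3 N per 10 cm/s of pressing speed), springs back up when released. It drives the blade that slides the disc out, 3.6 mm per 1 mm pressed
- disc0: foil-wrapped chocolate disc, 44 mm across, 12 mm thick, about 30 g, lying flat; the lowest of four in the magazine, the one a press delivers. A full slow press leaves it on the counter in front of the outlet, centre about 97 mm out (5 cm/s or slower) from the dispenser's origin, up to 80 mm farther after a fast one (20 cm/s). Origin: centre of its underside; z is its axis
- disc1: the next disc up in the magazine, alike; it must stay inside. Origin: centre of its underside
- mat_free: the empty one of two alike round dark rubber serving mats, 100 mm across, flush with the counter (a disc slides on without a step); one lies to the left and one to the right of the outlet. Origin: its centre
- mat_used: the other dark mat, 100 mm across, on which the small white bowl stands. Origin: its centre
- bowl: small white bowl, 60 mm across, 34 mm high, standing on the mat in use; origin: centre of its underside; leave it where it stands
- jar: small amber jar, 54 mm across, 78 mm high, beside the dispenser's housing; origin: centre of its underside; a bystander, leave it where it stands
- gift_box: cardboard gift box with ribbon, 60 x 60 x 50 mm, on the other side of the housing; origin: centre of its underside; a bystander, leave it where it stands
- spatula: spatula 200 mm long lying flat across, in front of the dispenser, on the robot's side; origin near its middle; a bystander, leave it where it stands
- tin: steel tin with paper label, 80 mm across, 90 mm high, far left; origin: centre of its underside; a bystander, leave it where it stands
- cup: white cup, 72 mm across, 85 mm high, far right; origin: centre of its underside; a bystander, leave it where it stands
- spool: empty white ribbon spool, 60 mm across, 36 mm high, far right; origin: centre of its underside; a bystander, leave it where it stands

How it is judged:
By the outcome, as a careful person would: the job done as asked, in the order asked, and still so for the second after the job is handed in, with the robot touching nothing.
It also fails if it takes over 43 s, if anything falls off the work surface, if the arm or the gripper's body presses on something with over 40 N, if the wrist force passes 120 N, or if a joint passes its speed limit or range.

### The arm

A 6-joint arm with a two-finger parallel gripper is mounted at the origin on the work surface. World frame = base frame: x ahead of the robot, y to its left, z up, the work surface at z = 0. Lengths are in m, angles in rad, forces in N, time in s.
With the tool pointing down it reaches from about 0.375 to 0.9 m from the base axis. Payload 3.1 kg.
Tool frame: the origin (TCP) lies between the finger pads; the fingertips stand 25 mm ahead of it and the grasp point (between the pads) lies 6 mm ahead of it; z points along the fingers, y is the direction in which the jaws open and shut (so a half turn about z gives the same grasp; the last joint's range is limited). The gripper opens to 87 mm and grips with 3 to 60 N. Pads are 19 mm wide; open, the fingers measure 117 mm over their backs; the gripper's body (75 mm by 190 mm) begins 51 mm behind the grasp point.
Start: joints at [-0.178, 0.527, 1.433, -0, 1.181, -0.178], TCP at [0.625, 0, 0.248] pointing down, gripper open.
Joint ranges: [-3.08, 3.08], [-0.75, 2.2], [0.22, 2.44], [-1.43, 4.57], [0, 2.65], [-2.85, 2.85]. Speed limits (rad/s): [2.79, 2.79, 3.14, 3.14, 3.14, 3.14].

### API

Orientations are given as a unit quaternion [w, x, y, z].
In Python, from cell import manip, vision gives the robot as it stands.
- The arm moves only by the shell command python3 -m inch 'ROWS' [FORCE]. ROWS is JSON, a list of rows, each a list of 7 numbers: the turn, a rotation vector about the tool's x, y, z in rad, then the shift along the tool's x, y, z in mm, then the opening, from 0 (shut) to 1 (fully open). In form: [[wx, wy, wz, dx, dy, dz, grip], ...]. A call has 1 to 20 rows; each row is the pose to reach, as a shift and turn from the pose measured when the call began, along the tool's axes at that moment; what a row does not reach only later rows make up. A row lasts 1/12 s, in which the tool goes at most 41.7 mm and 7.16 degrees, less where a joint would pass 70% of its speed; a pose out of reach is approached as far as the arm can. A call with a gripper value outside its range is refused whole. The fingers move at their own pace and stop on an object; FORCE is the grip in N (left out, the last holds). Time passes only in rows, so rows that repeat a pose let the fingers close. It gives the time, the measured TCP pose, the force and the opening at its end, in the units of the state.
- manip.get_state(): the state, without advancing time (a new reading comes with each control period).
- vision.grab_frame(name): name is "scene" or "side" or "wrist"; returns a dict with "color" (480x640x3 uint8, red, green, blue), "fx", "fy", "cx", "cy" (pixels), "distortion" ([k1, k2, p1, p2, k3] as OpenCV has them; the pictures are not rectified), "origin" and "rotation" of the camera in the world; the wrist camera has in their place "mount" (4x4, takes a point from camera to tool coordinates, whose origin is the TCP and whose axes are the flange's). Camera axes: x right, y down, z forward; pixel columns grow to the right and rows downward; lengths in m; the calibration is good to about 2 mm. A picture is of the moment at which its call begins: read the wrist's pose just before it. There is no depth.
- manip.hand_in(): hands the job in, once; it reports no verdict.
The state is a dict: "time": time; "q": joint angles; "joint_vel": joint speeds; "joint_efforts": joint torques, N m; "ee_pos": TCP position; "ee_rot": TCP orientation; "force": force on the tool from outside, world axes, zero at the start; "torque": the same for the moment, N m; "opening": finger opening in m.
Only numpy, scipy, OpenCV 4.12 (cv2) and the standard library are available. Lean on these libraries where they do the work, as an engineer would, in place of code of your own. Each camera call takes 0.05 s, during which the arm holds its last target.

## Working session

There is one attempt and no reset: what is moved stays moved. The work goes in short steps, Python scripts to look and compute and a shell command to move; the robot and the scene stay as the last step left them, time stands still between calls to the robot, and variables do not carry over. Pictures are saved under pics/ and viewed, and the job is handed in when it is done.

```bash
mkdir -p pics; ls
python3 - <<'E'
from cell import manip, vision
import cv2
s=manip.get_state();print(s)
for n in ["scene","side","wrist"]:
    f=vision.grab_frame(n); cv2.imwrite(f"pics/{n}0.png",f["color"][:,:,::-1])
    print(n,{k:(v.tolist() if hasattr(v,'tolist') else v) for k,v in f.items() if k!="color"})
E
```

```text
pics
{'time': 0.0, 'q': array([-1.78477512e-01,  5.28458616e-01,  1.43388585e+00, -2.88637058e-05,
        1.18135702e+00, -1.78521086e-01]), 'joint_vel': array([-1.23056317e-03,  6.70244238e-04,  4.70420173e-05, -7.70430165e-04,
        7.79260413e-04,  4.39068294e-04]), 'joint_efforts': array([-5.45745443e-04, -4.40045428e+01, -1.76593530e+01,  6.32597599e-02,
        5.83207863e-02, -1.53719384e-04]), 'ee_pos': array([6.24337996e-01, 1.55332239e-04, 2.46581428e-01]), 'ee_rot': array([-8.58506344e-04,  7.07087098e-01,  7.07125678e-01, -6.12318749e-04]), 'force': array([-0.6852361 , -0.47611286,  0.01393514]), 'torque': array([-0.03066187, -0.00543576, -0.03511253]), 'opening': 0.08715322464630754}
scene {'fx': 584.8531741553155, 'fy': 584.8531741553155, 'cx': 314.3611741528815, 'cy': 238.7983751275577, 'distortion': [-0.04922131301081395, 0.0, 0.0, 0.0, 0.0], 'origin': [1.534801000541477, 0.3058695788731844, 0.7740325921563111], 'rotation': [-0.28042438014037885, 0.5170160524357025, 0.7165072852899227, -0.3750651659020772]}
side {'fx': 478.68831984509796, 'fy': 478.68831984509796, 'cx': 321.29230844682945, 'cy': 231.3175726952214, 'distortion': [-0.06699255503622266, 0.0, 0.0, 0.0, 0.0], 'origin': [0.20364030045083836, -0.6569169565272769, 0.7789575280917992], 'rotation': [-0.3876099071577533, 0.8881710035865323, -0.2261003354471282, 0.098941733216807]}
wrist {'fx': 388.57348733994223, 'fy': 388.57348733994223, 'cx': 319.9151616990538, 'cy': 241.32563746411665, 'distortion': [0.01017761860000347, 0.0, 0.0, 0.0, 0.0], 'mount': [[0.0010003924581198957, -0.9678847531700142, -0.25139233042387965, 0.06857216059452917], [0.9999994872704464, 0.0009287766164639329, 0.0004035255126589598, -0.0006359686265494657], [-0.00015707887316149336, -0.25139260521148205, 0.9678851860480199, -0.13652726469615212], [0.0, 0.0, 0.0, 1.0]]}
```

View pics/scene0.png

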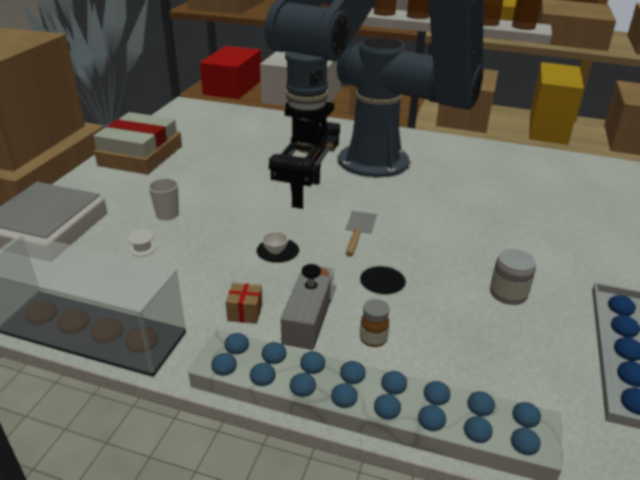

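View pics/side0.png

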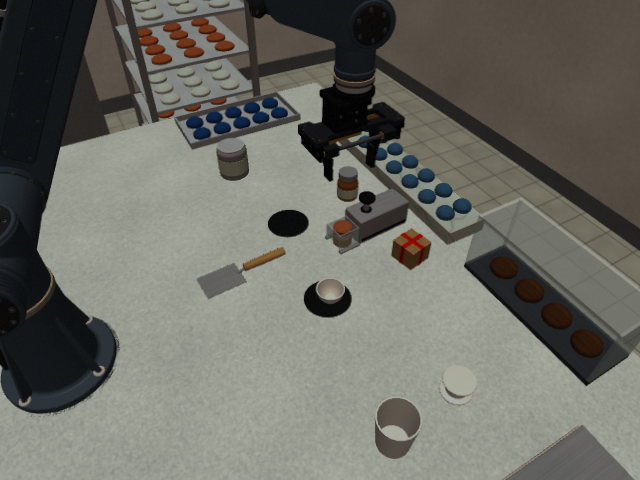

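View pics/wrist0.png

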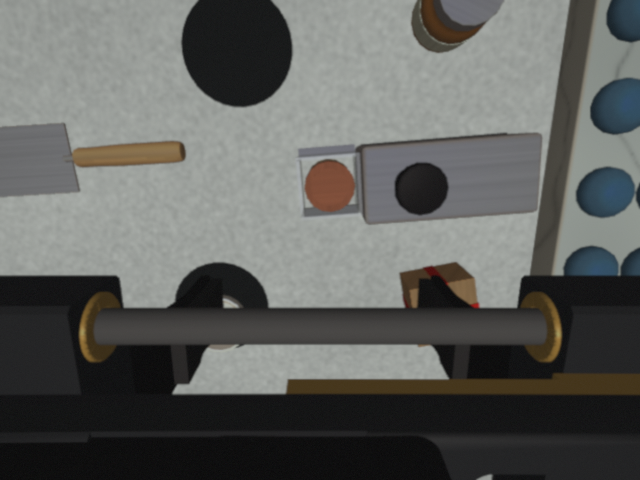

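The pictures show: the wrist view has the free mat at about (237,48), the cap at (421,188), the magazine at (329,182), and the bowl and its mat at the lower left, (220,300). The outlet faces left in the image, towards the robot. In the scene view the free mat is at (383,280) and the cap at (311,271). In the side view they are at (288,222) and (367,198).

```bash
cat > h.py <<'E'
import numpy as np, cv2
from cell import manip, vision
from scipy.spatial.transform import Rotation as R
def q2R(q): return R.from_quat([q[1],q[2],q[3],q[0]]).as_matrix()
def grab(n):
    s=manip.get_state(); f=vision.grab_frame(n)
    if n=="wrist":
        T=np.eye(4);T[:3,:3]=q2R(s["ee_rot"]);T[:3,3]=s["ee_pos"];C=T@np.array(f["mount"])
        f["R"],f["o"]=C[:3,:3],C[:3,3]
    else: f["R"],f["o"]=q2R(f["rotation"]),np.array(f["origin"])
    f["K"]=np.array([[f["fx"],0,f["cx"]],[0,f["fy"],f["cy"]],[0,0,1]]);f["D"]=np.array(f["distortion"])
    return f
def onz(f,px,z):
    p=cv2.undistortPoints(np.array(px,float).reshape(-1,1,2),f["K"],f["D"]).reshape(-1,2)
    d=np.c_[p,np.ones(len(p))]@f["R"].T
    return f["o"]+d*((z-f["o"][2])/d[:,2])[:,None]
def circ(f,c,z):
    """fit circle to contour cast onto plane"""
    P=onz(f,c.reshape(-1,2),z)[:,:2]
    A=np.c_[2*P,np.ones(len(P))];b=(P**2).sum(1)
    x=np.linalg.lstsq(A,b,rcond=None)[0]
    return x[:2],2*np.sqrt(x[2]+x[0]**2+x[1]**2)
def blobs(m,minA=60):
    cs,_=cv2.findContours(m.astype(np.uint8),cv2.RETR_EXTERNAL,cv2.CHAIN_APPROX_NONE)
    return [c for c in cs if cv2.contourArea(c)>minA]
E
python3 - <<'E'
from h import *
for n in ["wrist","scene","side"]:
    f=grab(n); m=f["color"].max(2)<45
    for c in blobs(m):
        x,y,w,h=cv2.boundingRect(c)
        if max(w,h)>130: continue
        r=[tuple(np.round(v,4) if np.ndim(v) else round(v,4) for v in circ(f,c,z)) for z in (0,.108)]
        print(n,(x,y,w,h),r)
f=grab("wrist")
print("housing top corners z.068",onz(f,[(362,146),(541,133),(540,209),(366,223)],.068).round(4)[:,:2].tolist())
print("mag top corners .05(+?)",onz(f,[(299,150),(355,146),(358,212),(304,217)],.05).round(4)[:,:2].tolist())
print("spatula",onz(f,[(184,152),(75,157),(0,160),(66,124),(79,191)],.005).round(4)[:,:2].tolist())
print("bowl jar approx",onz(f,[(225,307)],.034).round(3)[:,:2].tolist(),onz(f,[(471,0)],.078).round(3)[:,:2].tolist(),onz(f,[(400,275),(455,263),(477,300)],.05).round(3)[:,:2].tolist())
E
```

```text
wrist (395, 163, 52, 51) [(array([0.7225, 0.0232]), np.float64(0.0494)), (array([0.6948, 0.036 ]), np.float64(0.0355))]
wrist (182, 0, 109, 106) [(array([0.5483, 0.1467]), np.float64(0.0941)), (array([0.5696, 0.1247]), np.float64(0.0676))]
scene (0, 426, 26, 54) [(array([ 1.1513, -0.2892]), np.float64(0.0815)), (array([ 1.2048, -0.2062]), np.float64(0.0701))]
scene (361, 267, 44, 26) [(array([0.5461, 0.1503]), np.float64(0.0883)), (array([0.684, 0.172]), np.float64(0.076))]
scene (302, 265, 18, 14) [(array([ 0.5679, -0.0039]), np.float64(0.0419)), (array([0.7028, 0.0393]), np.float64(0.036))]
scene (258, 241, 40, 21) [(array([ 0.5176, -0.1007]), np.float64(0.0767)), (array([ 0.6596, -0.044 ]), np.float64(0.066))]
scene (269, 102, 70, 106) [(array([-0.0336, -0.256 ]), np.float64(0.4786)), (array([ 0.1853, -0.1776]), np.float64(0.4118))]
scene (347, 99, 53, 68) [(array([-0.2214, -0.0482]), np.float64(0.3979)), (array([0.0237, 0.0012]), np.float64(0.3424))]
scene (287, 87, 40, 9) [(array([-0.5077, -0.3758]), np.float64(0.1149)), (array([-0.2227, -0.2807]), np.float64(0.0989))]
scene (58
[... 1131 characters left out ...]
 np.float64(0.0464)), (array([0.6917, 0.0271]), np.float64(0.04))]
side (298, 78, 107, 103) [(array([0.9232, 0.5019]), np.float64(0.419)), (array([0.8235, 0.3412]), np.float64(0.3609))]
side (239, 67, 14, 13) [(array([0.783 , 0.9867]), np.float64(0.0787)), (array([0.7027, 0.7588]), np.float64(0.0677))]
housing top corners z.068 [[0.6572, 0.0644], [0.7964, 0.0741], [0.8043, 0.0142], [0.6623, 0.0024]]
mag top corners .05(+?) [[0.6066, 0.0608], [0.6533, 0.0641], [0.6572, 0.0084], [0.6102, 0.0039]]
spatula [[0.4951, 0.0577], [0.3915, 0.0528], [0.3204, 0.0497], [0.3879, 0.0827], [0.3902, 0.0205]]
bowl jar approx [[0.532, -0.088]] [[0.729, 0.163]] [[0.697, -0.05], [0.746, -0.038], [0.769, -0.074]]
```

```bash
python3 -m inch '[[0,0,0,10,20,15,0],[0,0,0,20,40,30,0],[0,0,0,30,60,45,0],[0,0,0,35,72,60,0],[0,0,0,35,72,75,0],[0,0,0,35,72,85,0],[0,0,0,35,72,93,0],[0,0,0,35,72,93,0],[0,0,0,35,72,93,0],[0,0,0,35,72,93,0]]'
python3 - <<'E'
from h import *
print(manip.get_state())
for n in ["wrist","scene","side"]:
    f=grab(n); cv2.imwrite(f"pics/{n}1.png",f["color"][:,:,::-1])
a=cv2.imread("pics/scene1.png")[200:360,230:430];b=cv2.imread("pics/side1.png")[120:280,260:460]
cv2.imwrite("pics/z1.png",cv2.resize(np.hstack([a,b]),(800,320)))
E
```

```text
time: 1.18
ee_pos: [0.6972, 0.0348, 0.1554]
ee_rot: [0.0, 0.707, 0.707, 0.0]
force: [-0.2, 1.4, 0.4]
opening: 0.0282
{'time': 1.1833, 'q': array([-1.09880222e-01,  7.25969443e-01,  1.31147268e+00,  8.58995965e-06,
        1.10303543e+00, -1.09526636e-01]), 'joint_vel': array([-0.00018198, -0.00765898, -0.00793539, -0.00112888,  0.00184298,
       -0.00064295]), 'joint_efforts': array([ 4.11319756e-02, -5.04622149e+01, -1.62116647e+01,  6.46575331e-02,
        6.56955130e-02, -5.79168118e-04]), 'ee_pos': array([0.69716672, 0.03476101, 0.15535374]), 'ee_rot': array([4.32644380e-04, 7.07233039e-01, 7.06980281e-01, 3.51707326e-04]), 'force': array([-0.22430358,  1.39352488,  0.41591229]), 'torque': array([-0.0248705 , -0.00808331, -0.01179216]), 'opening': 0.028169548265843936}
```

View pics/wrist1.png

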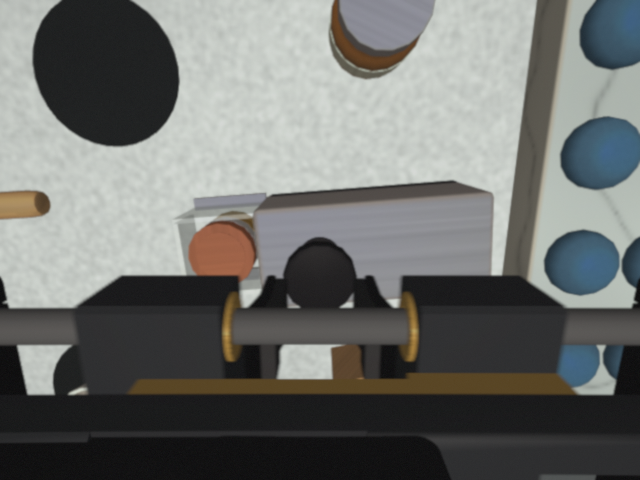

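View pics/z1.png

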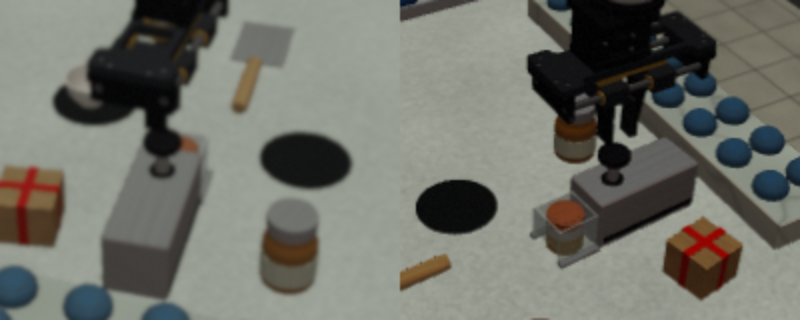

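The wrist view now shows the whole mat at (106,70), the cap at (320,273) between the fingers, which are still closing, and the handle tip at (48,204).

```bash
python3 -m inch '[[0,0,0,0,0,5,0],[0,0,0,0,0,8,0],[0,0,0,0,0,8,0],[0,0,0,0,0,8,0],[0,0,0,0,0,8,0]]'
python3 - <<'E'
from h import *
s=manip.get_state();print(s["ee_pos"],s["opening"])
f=grab("wrist"); cv2.imwrite("pics/wrist2.png",f["color"][:,:,::-1])
g=cv2.cvtColor(f["color"],cv2.COLOR_RGB2GRAY)
m=f["color"].max(2)<45
for c in blobs(m,800):
    print(cv2.boundingRect(c),circ(f,c,0))
print(onz(f,[(48,205)],.01))
E
```

```text
time: 1.75
ee_pos: [0.6973, 0.0348, 0.1474]
ee_rot: [0.001, 0.707, 0.707, 0.0]
force: [0.4, 0.1, -0.5]
opening: 0.0004
[0.69726064 0.03483325 0.14743706] 0.00043249751991990276
(48, 345, 108, 48) (array([ 0.51588451, -0.08498081]), np.float64(0.06485127445670473))
(0, 345, 640, 135) (array([ 0.68568371, -0.04409531]), np.float64(0.40974087598384934))
(150, 242, 341, 72) (array([ 0.69708241, -0.05496425]), np.float64(0.17412782850464142))
(25, 0, 149, 145) (array([0.54836967, 0.14738759]), np.float64(0.09571873858802604))
[[0.50467341 0.05870412 0.01      ]]
```

View pics/wrist2.png

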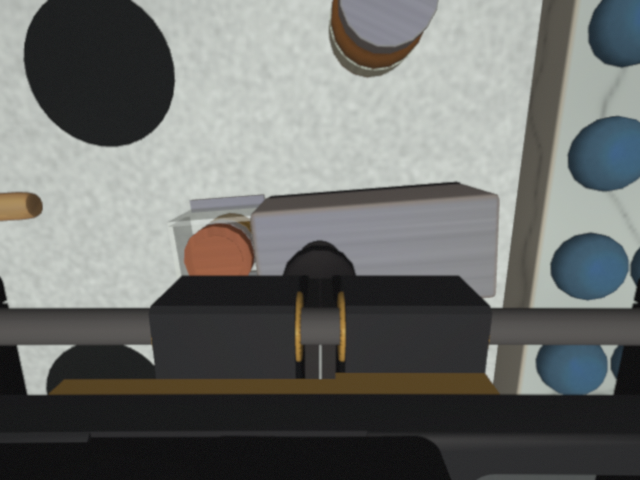

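```bash
python3 -m inch '[[0,0,0,0,0,5,0],[0,0,0,0,0,10,0],[0,0,0,0,0,13,0],[0,0,0,0,0,16,0],[0,0,0,0,0,19,0],[0,0,0,0,0,22,0],[0,0,0,0,0,25,0],[0,0,0,0,0,28,0],[0,0,0,0,0,31,0],[0,0,0,0,0,34,0],[0,0,0,0,0,37,0],[0,0,0,0,0,40,0],[0,0,0,0,0,42,0],[0,0,0,0,0,43,0],[0,0,0,0,0,43,0]]'
```

```text
time: 3.05
ee_pos: [0.697, 0.0349, 0.1066]
ee_rot: [0.0, 0.707, 0.707, 0.0]
force: [-2.8, 0.5, 10.6]
opening: 0.0006
```

```bash
python3 -m inch '[[0,0,0,0,0,1,0],[0,0,0,0,0,2,0],[0,0,0,0,0,3,0],[0,0,0,0,0,3,0]]'
```

```text
time: 3.38
ee_pos: [0.697, 0.0349, 0.1059]
ee_rot: [0.001, 0.707, 0.707, 0.0]
force: [-4.0, 0.2, 11.0]
opening: 0.0004
```

```bash
python3 -m inch '[[0,0,0,0,0,2,0],[0,0,0,0,0,4,0],[0,0,0,0,0,5,0],[0,0,0,0,0,5,0],[0,0,0,0,0,5,0]]'
python3 - <<'E'
from h import *
for n in ["scene","side"]:
    f=grab(n); cv2.imwrite(f"pics/{n}3.png",f["color"][:,:,::-1])
a=cv2.imread("pics/scene3.png")[200:360,230:430];b=cv2.imread("pics/side3.png")[120:280,260:460]
cv2.imwrite("pics/z3.png",cv2.resize(np.hstack([a,b]),(800,320)))
E
```

```text
time: 3.8
ee_pos: [0.6971, 0.0349, 0.1054]
ee_rot: [0.001, 0.707, 0.707, 0.0]
force: [-6.9, -0.2, 20.7]
opening: 0.0005
```

View pics/z3.png

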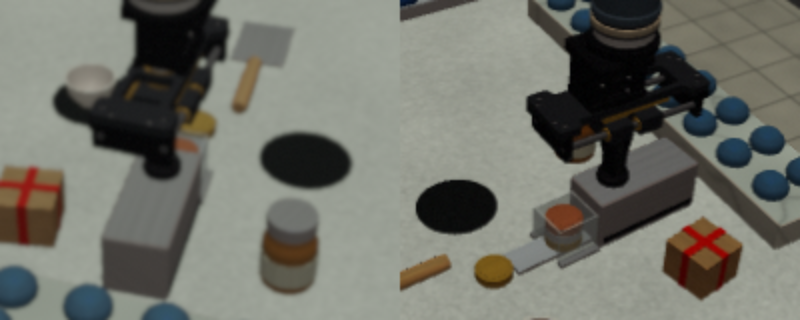

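The force has risen to 20.7 N with the cap at 80 mm, so the plunger is at its stop. A gold disc lies in front of the outlet with the blade behind it. Now I release.

```bash
python3 -m inch '[[0,0,0,0,0,-3,0],[0,0,0,0,0,-6,0],[0,0,0,0,0,-9,0],[0,0,0,0,0,-13,0],[0,0,0,0,0,-17,0],[0,0,0,0,0,-21,0],[0,0,0,0,0,-25,0],[0,0,0,0,0,-29,0],[0,0,0,0,0,-34,0],[0,0,0,0,0,-40,0],[0,0,0,-10,-25,-70,0.25],[0,0,0,-20,-60,-95,0.25],[0,0,0,-40,-95,-115,0.25],[0,0,0,-60,-130,-115,0.25],[0,0,0,-80,-160,-115,0.25],[0,0,0,-95,-163,-115,0.25],[0,0,0,-95,-163,-115,0.25],[0,0,0,-95,-163,-115,0.25],[0,0,0,-95,-163,-115,0.25]]'
python3 - <<'E'
from h import *
s=manip.get_state();print(s["ee_pos"],s["opening"],s["force"])
for n in ["scene","side","wrist"]:
    f=grab(n); cv2.imwrite(f"pics/{n}4.png",f["color"][:,:,::-1])
    hsv=cv2.cvtColor(f["color"],cv2.COLOR_RGB2HSV)
    m=(hsv[...,0]>15)&(hsv[...,0]<32)&(hsv[...,1]>140)&(hsv[...,2]>70)
    for c in blobs(m,50): print(n,cv2.boundingRect(c),[circ(f,c,z) for z in (.006,.012)])
a=cv2.imread("pics/scene4.png")[200:360,230:430];b=cv2.imread("pics/side4.png")[120:280,260:460]
cv2.imwrite("pics/z4.png",cv2.resize(np.hstack([a,b]),(800,320)))
E
```

```text
time: 5.48
ee_pos: [0.535, -0.0599, 0.2203]
ee_rot: [0.002, 0.707, 0.707, 0.001]
force: [-0.5, -0.2, 0.7]
opening: 0.0218
[ 0.53501131 -0.05994651  0.22027251] 0.021844795571253767 [-0.46343516 -0.1754828   0.71296493]
scene (320, 257, 17, 9) [(array([0.52732033, 0.02338724]), np.float64(0.031933835668244814)), (array([0.53519094, 0.02559404]), np.float64(0.03168436316412417))]
scene (400, 97, 10, 29) [(array([-0.40690894,  0.0130145 ]), np.float64(0.169565845491559)), (array([-0.39173998,  0.01530233]), np.float64(0.16824116853990154))]
scene (311, 87, 43, 31) [(array([-0.40408967, -0.22551207]), np.float64(0.22611532327006748)), (array([-0.38894273, -0.22136082]), np.float64(0.2243488722711442))]
scene (181, 83, 90, 24) [(array([-0.36429995, -0.62417864]), np.float64(0.2521309623621475)), (array([-0.34946386, -0.61691295]), np.float64(0.2501612728077914))]
scene (529, 60, 62, 85) [(array([-0.77427997,  0.61812148]), np.float64(0.7233783485135231)), (array([-0.75624104,  0.61568212]), np.float64(0.7177271949877424))]
scene (342, 25, 75, 10) [(array([-1.47232241, -0.30778606]), np.fl
[... 873 characters left out ...]
932]), np.float64(0.02456382613732944))]
wrist (110, 373, 445, 21) [(array([ 0.54841201, -0.26128656]), np.float64(0.27065972111566333)), (array([ 0.54816169, -0.2566543 ]), np.float64(0.2660257360015955))]
wrist (384, 293, 15, 69) [(array([ 0.58725437, -0.17155766]), np.float64(0.05956454792475336)), (array([ 0.58633903, -0.16846166]), np.float64(0.05854473889196444))]
wrist (242, 293, 14, 69) [(array([ 0.48502693, -0.1717948 ]), np.float64(0.06200399759480498)), (array([ 0.48586183, -0.16869474]), np.float64(0.060942422563690736))]
wrist (297, 99, 48, 49) [(array([0.53501905, 0.02313936]), np.float64(0.04004462961499045)), (array([0.53499804, 0.02290194]), np.float64(0.03935902254805777))]
```

View pics/wrist4.png

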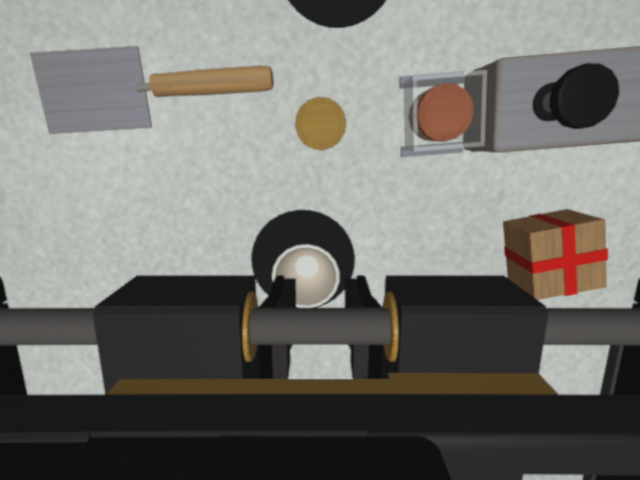

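View pics/z4.png

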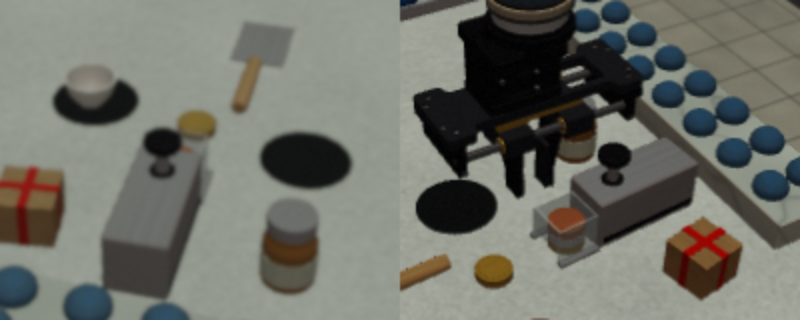

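The plunger is back up and the other discs are still in the magazine. The delivered disc is at (0.535, 0.023), at (320,123) in the wrist view. Its predicted place was (0.535, 0.024). The free mat is at (0.548, 0.147). Next I lower the part-open fingers between the disc and the bowl.

```bash
python3 -m inch '[[0,0,0,15,0,15,0.25],[0,0,0,30,0,40,0.25],[0,0,0,38,0,70,0.25],[0,0,0,38,0,100,0.25],[0,0,0,38,0,130,0.25],[0,0,0,38,0,155,0.25],[0,0,0,38,0,165,0.25],[0,0,0,38,0,165,0.25],[0,0,0,38,0,165,0.25]]'
python3 - <<'E'
from h import *
s=manip.get_state();print(s["ee_pos"],s["opening"],s["force"])
f=grab("wrist"); cv2.imwrite("pics/wrist5.png",f["color"][:,:,::-1])
b=grab("side")["color"][:,:,::-1][160:320,200:400]; cv2.imwrite("pics/z5.png",cv2.resize(b,(600,480)))
E
```

```text
time: 6.38
ee_pos: [0.5355, -0.0211, 0.0547]
ee_rot: [0.001, 0.706, 0.708, 0.0]
force: [0.4, -0.0, 0.1]
opening: 0.0215
[ 0.53551485 -0.02113215  0.05472287] 0.021519386600561533 [ 0.42014169 -0.02052311  0.06653554]
```

View pics/wrist5.png

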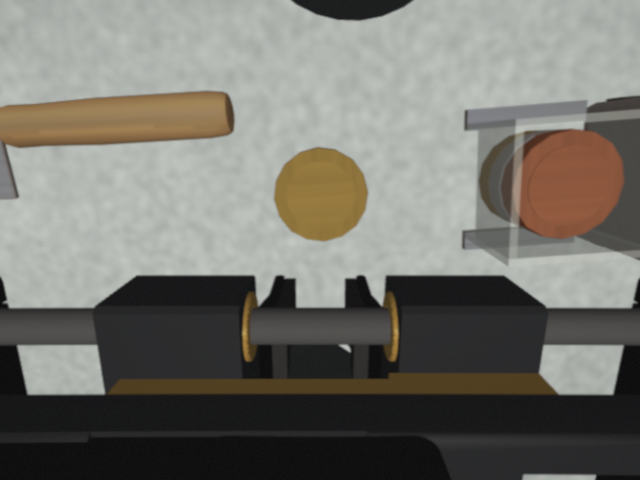

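View pics/z5.png

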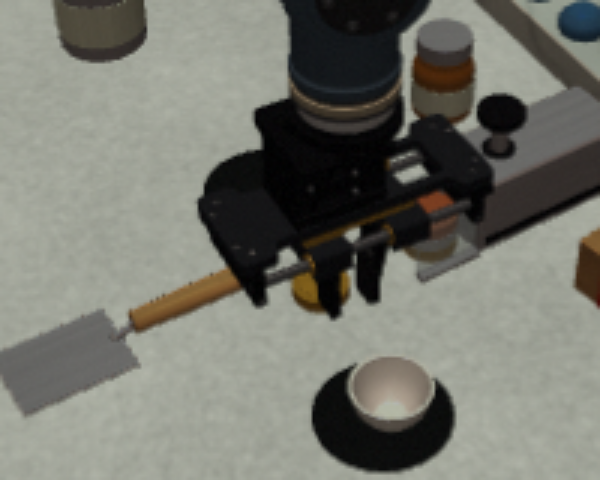

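```bash
python3 -m inch '[[0,0,0,0,0,10,0.25],[0,0,0,0,0,20,0.25],[0,0,0,0,0,25,0.25],[0,0,0,0,0,25,0.25],[0,0,0,4,0,25,0.25],[0,0,0,8,0,25,0.25],[0,0,0,12,0,25,0.25],[0,0,0,16,0,25,0.25],[0,0,0,20,0,25,0.25],[0,0,0,24,0,25,0.25],[0,0,0,28,0,25,0.25],[0,0,0,28,0,25,0.25]]'
python3 - <<'E'
from h import *
s=manip.get_state();print(s["ee_pos"],s["opening"],s["force"])
f=grab("wrist"); cv2.imwrite("pics/wrist6.png",f["color"][:,:,::-1])
hsv=cv2.cvtColor(f["color"],cv2.COLOR_RGB2HSV)
m=(hsv[...,0]>15)&(hsv[...,0]<32)&(hsv[...,1]>140)&(hsv[...,2]>70)
for c in blobs(m,300): print(cv2.boundingRect(c),circ(f,c,.012))
E
```

```text
time: 7.48
ee_pos: [0.5363, 0.0073, 0.0312]
ee_rot: [0.002, 0.706, 0.708, 0.001]
force: [-0.2, -0.5, 0.1]
opening: 0.0216
[0.53634361 0.00729125 0.03118974] 0.021637263316503855 [-0.1526755  -0.47079896  0.14041442]
(110, 373, 444, 20) (array([ 0.54150781, -0.03288176]), np.float64(0.11733992196293812))
(385, 293, 14, 69) (array([ 0.55837064, -0.00453648]), np.float64(0.027413456778993955))
(242, 293, 13, 69) (array([ 0.5144331 , -0.00471937]), np.float64(0.028849499293218187))
(270, 185, 102, 101) (array([0.53592746, 0.03700364]), np.float64(0.041678944919764795))
```

View pics/wrist6.png

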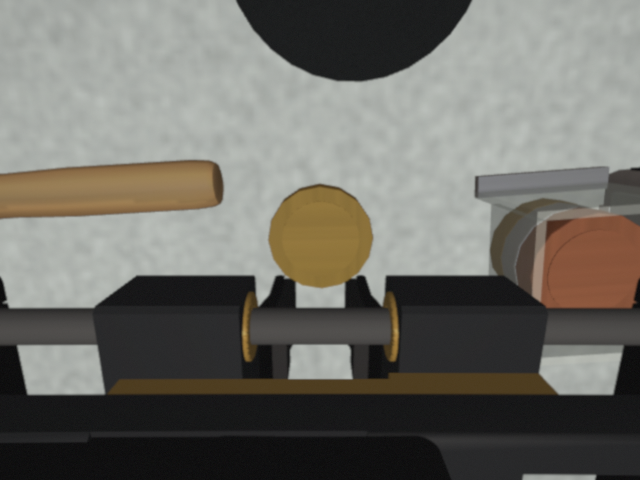

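The fingers are cradling the disc, which is now at y = 0.037. I carry on diagonally to the mat.

```bash
python3 -m inch '[[0,0,0,4,1,0,0.25],[0,0,0,9,2,0,0.25],[0,0,0,15,3,0,0.25],[0,0,0,21,4,0,0.25],[0,0,0,27,5,0,0.25],[0,0,0,33,6,0,0.25],[0,0,0,39,7,0,0.25],[0,0,0,45,8,0,0.25],[0,0,0,51,8,0,0.25],[0,0,0,57,9,0,0.25],[0,0,0,63,10,0,0.25],[0,0,0,69,11,0,0.25],[0,0,0,75,11,0,0.25],[0,0,0,80,12,0,0.25],[0,0,0,85,12,0,0.25],[0,0,0,90,12,0,0.25],[0,0,0,94,12,0,0.25],[0,0,0,97,12,0,0.25],[0,0,0,97,12,0,0.25]]'
python3 - <<'E'
from h import *
s=manip.get_state();print(s["ee_pos"],s["opening"],s["force"])
f=grab("wrist"); cv2.imwrite("pics/wrist7.png",f["color"][:,:,::-1])
hsv=cv2.cvtColor(f["color"],cv2.COLOR_RGB2HSV)
m=(hsv[...,0]>15)&(hsv[...,0]<32)&(hsv[...,1]>140)&(hsv[...,2]>70)
for c in blobs(m,3000): print(cv2.boundingRect(c),circ(f,c,.012))
E
```

```text
time: 9.12
ee_pos: [0.548, 0.1046, 0.0311]
ee_rot: [0.002, 0.706, 0.708, 0.001]
force: [-0.1, 0.4, -0.4]
opening: 0.0219
[0.54801198 0.10457603 0.03107404] 0.021891416903744923 [-0.11905279  0.38358171 -0.41883444]
(110, 373, 446, 21) (array([0.55362647, 0.05466261]), np.float64(0.11986279451470723))
(268, 184, 105, 104) (array([0.54742638, 0.13419558]), np.float64(0.04290790617973239))
```

View pics/wrist7.png

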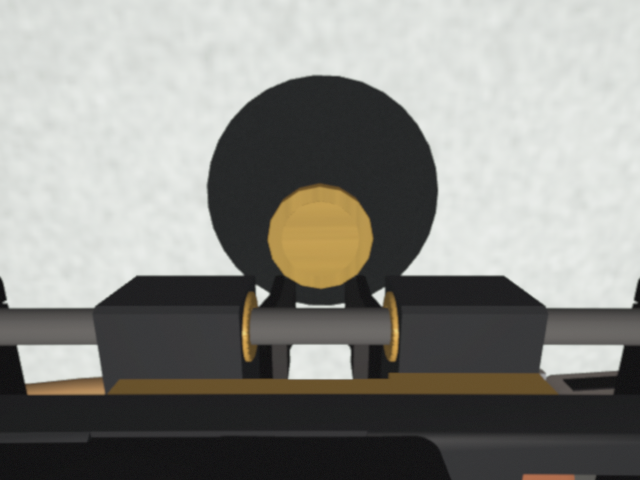

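The disc is already on the mat, at (320,236), about 13 mm short of centre. I push it the rest, back off and rise.

```bash
python3 -m inch '[[0,0,0,4,0,0,0.25],[0,0,0,8,0,0,0.25],[0,0,0,11,0,0,0.25],[0,0,0,13,0,0,0.25],[0,0,0,13,0,0,0.25],[0,0,0,13,0,0,0.25],[0,0,0,8,0,0,0.25],[0,0,0,2,0,-2,0.25],[0,0,0,-2,0,-10,0.25],[0,0,0,-2,0,-40,0.25],[0,0,0,-2,0,-70,0.25],[0,0,0,-2,0,-100,0.25],[0,0,0,-2,0,-130,0.25],[0,0,0,-2,0,-160,0.25],[0,0,0,-2,0,-190,0.25],[0,0,0,-2,0,-200,0.25],[0,0,0,-2,0,-200,0.25],[0,0,0,-2,0,-200,0.25]]'
python3 - <<'E'
from h import *
s=manip.get_state();print(s["ee_pos"],s["force"])
for n in ["scene","side","wrist"]:
    f=grab(n); cv2.imwrite(f"pics/{n}8.png",f["color"][:,:,::-1])
    hsv=cv2.cvtColor(f["color"],cv2.COLOR_RGB2HSV)
    m=(hsv[...,0]>15)&(hsv[...,0]<32)&(hsv[...,1]>140)&(hsv[...,2]>70)
    for c in blobs(m,50):
        p,d=circ(f,c,.012)
        if abs(p[0]-.55)<.06 and abs(p[1]-.147)<.06: print(n,"disc",p,d)
    for c in blobs(f["color"].max(2)<45,200):
        p,d=circ(f,c,0)
        if abs(p[0]-.55)<.06 and abs(p[1]-.147)<.06: print(n,"mat",p,d)
a=cv2.imread("pics/scene8.png")[200:360,230:430];b=cv2.imread("pics/side8.png")[120:280,260:460]
cv2.imwrite("pics/z8.png",cv2.resize(np.hstack([a,b]),(800,320)))
E
```

```text
time: 10.67
ee_pos: [0.5467, 0.1022, 0.2312]
ee_rot: [0.003, 0.706, 0.708, 0.001]
force: [0.3, 0.1, -0.9]
opening: 0.0215
[0.54666215 0.10215901 0.2311552 ] [ 0.3190638   0.14771531 -0.86227979]
scene disc [0.54780109 0.14880884] 0.04548111499001726
scene mat [0.54517154 0.15006042] 0.07993740092600796
side disc [0.5468333  0.14352802] 0.04069272410876496
side mat [0.54876419 0.14779768] 0.09436570863149298
wrist disc [0.5471989  0.14689994] 0.04192969826724117
wrist mat [0.54841597 0.14912171] 0.09563299110067644
```

View pics/wrist8.png

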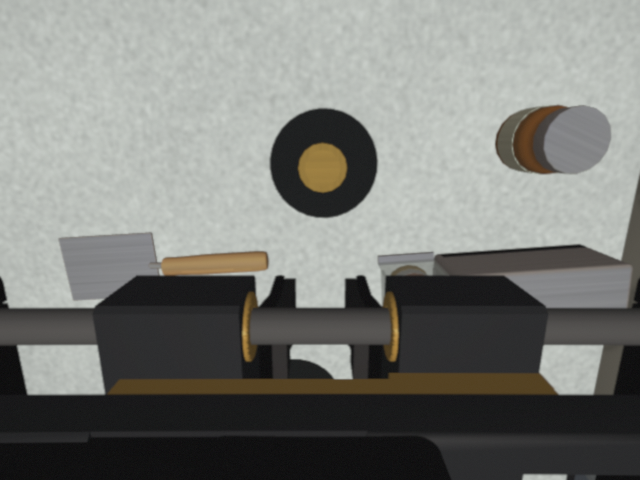

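View pics/z8.png

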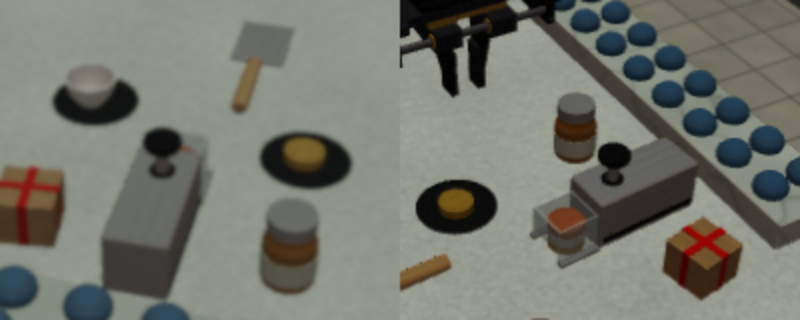

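View pics/side8.png

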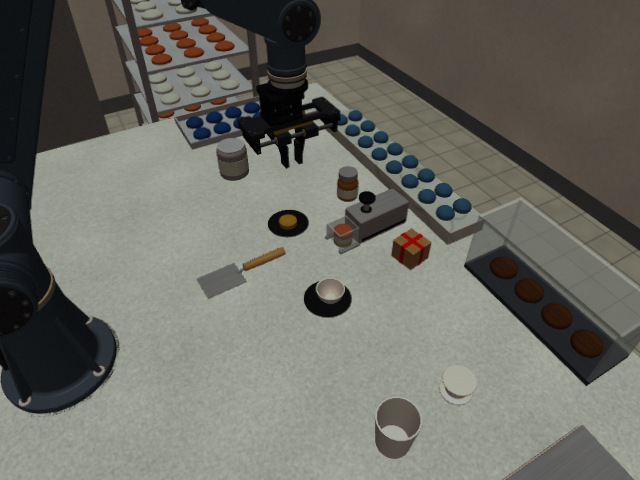

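The disc lies in the middle of the mat, at (323,168) in the wrist view and (288,222) in the side view. Everything else looks to be where it was, and the plunger is up.

```bash
python3 -c "
from cell import manip
print(manip.hand_in())"
```

```text
the job is handed in; nothing more can be done
None
```

I pressed the dispenser's plunger fully down once and let it come back up. One disc came out, and I slid it onto the empty dark mat and handed the job in at about 11 s.

- **Press:** I pressed at about 4 cm/s. The cap reached about 80 mm above the counter, and the force then jumped from 11 N to 20.7 N, which shows it was against its stop. It took two small extra pushes in the same stroke, because the arm gave slightly under the spring. The plunger was never released in between.
- **Delivered disc:** it came to rest at (0.535, 0.023), within 1–2 mm of where it was expected.
- **Slide:** I pushed it with two part-open fingertips, without lifting it. In the last wrist picture its centre is about 3 mm from the mat's centre, and there is 28 mm of room for it to be wholly on.
- **Disagreement between views:** the three cameras put the disc's y between 0.1435 and 0.149. That is within what the colour masks and calibration allow, and in all three views it is well inside the mat.
- **Other things:** the remaining discs are still in the magazine. By eye in the before and after pictures, the bowl, spatula, jar, gift box, tin, cup and spool had not moved. I did not measure their positions again.

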